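# Bring the valve of a spoked wheel to the top of its stand

## Robot

A 6-joint arm with a two-finger parallel gripper is mounted at the origin on a cart in front of the work surface, level with it; the furniture and walls round the work are solid. World frame = base frame: x ahead of the robot, y to its left, z up, the work surface at z = 0. Lengths are in m, angles in rad, forces in N, time in s.
With the tool pointing down it reaches from about 0.3 to 0.85 m from the base axis. Payload 4.2 kg.
Tool frame: the origin (TCP) lies midway between the tips of the shut fingers; the grasp point (between the pads) lies 19 mm behind it; z points along the fingers, y is the direction in which the jaws open and shut (so a half turn about z gives the same grasp; the last joint's range is limited). The gripper opens to 91 mm and grips with 3 to 60 N. Pads are 32 mm wide; open, the fingers measure 118 mm over their backs; the gripper's body (76 mm by 178 mm) begins 60 mm behind the grasp point.
Start: joints at [-1.192, 0.32, 1.565, -0, 1.257, -0.02], TCP at [0.223, -0.53, 0.214] pointing down, gripper open.
Joint ranges: [-3.11, 3.11], [-0.84, 2.01], [0.21, 2.61], [-1.34, 4.49], [0.05, 2.63], [-2.56, 2.56]. Speed limits (rad/s): [2.57, 2.57, 3.14, 3.14, 3.14, 3.14].

## Interface

Orientations are given as a unit quaternion [x, y, z, w].
In Python, from workcell import r gives the robot as it stands. Calls block until the motion is done:
- r.move_pose(position, orientation): joint-space move of the TCP to a pose.
- r.move_linear(position, speed=0.15, rotation=None): straight line of the TCP; rotation=None keeps the orientation; speed is the mean speed in m/s.
- r.goto_joints(angles): joint-space move.
- r.let_go() and r.grasp(): open the fingers fully, or close them until they stop; the grip force is fixed at half the most.
- r.dwell(seconds).
- r.ik(position, orientation): joint angles nearest the present ones, or None.
- r.get_state(): the state.
- r.get_image(name): name is "scene" or "side" or "wrist"; returns the picture (384x512x3 uint8, red, green, blue); there is no depth.
- r.calibration(name): a dict with "fx", "fy", "cx", "cy" (pixels), "rvec" (rotation vector, rad) and "tvec" (3), from world to camera coordinates, as OpenCV has them; the wrist camera has in their place "tool_from_camera" (4x4, takes a point from camera to tool coordinates, whose origin is the TCP and whose axes are the flange's). Camera axes: x right, y down, z forward; pixel columns grow to the right and rows downward; lengths in m; the calibration is good to about 2 mm. The wrist camera is an equidistant fisheye: a pixel r from the principal point sees the ray r / f radians off the axis. A picture is of the moment at which its call begins: read the wrist's pose just before it. calibration takes no time and is no camera call.
A pose or a line that the arm cannot do raises r.IKError and nothing moves.
- r.sign_off(): hands the job in, once; it reports no verdict.
The state is a dict: "time_s": time; "q": joint angles; "qd": joint speeds; "joint_torque": joint torques, N m; "eef_pos": TCP position; "orientation": TCP orientation; "force": force on the tool from outside, world axes, zero at the start; "ft_torque": the same for the moment, N m; "finger_gap": finger opening in m.
Only numpy, scipy, OpenCV 4.12 (cv2) and the standard library are available. Lean on these libraries where they do the work, as an engineer would, in place of code of your own. Each camera call takes 0.05 s, during which the arm holds its last target.

## Task

The wheel on the stand must be pumped up: turn it by pushing on its spokes with the fingertips, in two or more separate pushes with the fingers lifted out of the wheel between them, until the valve stem is at the very top of the wheel, right under the stand's pointer, and leave the wheel standing still there, never letting it spin freely. Keep off the tyre and the valve, which are freshly glued, and leave the things around the stand where they are; nothing is to be picked up.

Things in the scene. Friction and masses are not known exactly. Their poses are not given: they have to be found in the camera images.
- stand: Grey wheel stand fixed to the table, foot 220 x 200 x 12 mm. Origin on the table under the hub; z up, -x its front (robot side), y to the left. Its axle leans 45 degrees, so the wheel faces forward and upward and its top lies farther back. A 26 mm post runs from the hub's back down to the foot; a 10 mm rod, 60 mm behind the wheel plane, hooks over the tyre as a pointer at the wheel's highest point.
- hub_centre (a point): Centre of the wheel on its axle, 150 mm above the table over the stand's origin (axes as the stand's). In the stand's frame the axle points along (-0.707, 0, 0.707) and the direction from the hub to the top of the wheel is (0.707, 0, 0.707).
- wheel (a joint): Angle of the wheel, rad: 0 (or any multiple of 2 pi) with the valve exactly at the top under the pointer; grows anticlockwise as seen from the robot (the top moves to the robot's left). It turns endlessly both ways and stays where it is left; about 0.14 N m of friction, i.e. 2 to 3 N on a spoke 60 mm from the hub.
- spokes: Five grey plastic spokes 72 degrees apart, 12 mm wide, 14 mm thick (7 mm either side of the wheel plane), from the hub (radius 32 mm; its nut stands 17 mm before the plane) to the rim (inner radius 107 mm, 28 mm wide); openings between go right through. Origin at the hub centre, z along the axle to the front, x towards the valve; the spokes next to the valve lie 36 degrees to its sides.
- tyre: Black rubber tyre with its valve, freshly glued, not to be touched: outer radius 150 mm, inner radius 114 mm, 36 mm thick. Same origin and axes as the spokes.
- valve (a point): Middle of the valve stem, 95 mm from the hub centre in the wheel plane. The stem, brass with a black cap, 9 to 12 mm in diameter, stands from the rim towards the hub, midway between two spokes, its tip 82 mm from the hub centre.
- peg_clamp_1: Wooden peg, 15 x 72 x 12 mm, lying left of the stand. Origin at the centre of its underside. A loose bystander: leave it.
- glue_bottle: Small white bottle with a green cap, 30 x 30 x 61 mm, left of the stand. Origin at the centre of its underside. A loose bystander: leave it.
- sanding_block: Brown block 28 x 70 x 16 mm, right of the stand. Origin at the centre of its underside. A loose bystander: leave it.
- pin_vice: Thin metal hand tool 11 x 82 x 11 mm lying right of the stand's front. Origin at the centre of its underside. A loose bystander: leave it.
- needle_file: Thin file with a red handle, 10 x 154 x 9 mm, lying near the table's left edge. Origin at the centre of its underside. A loose bystander: leave it.

How it is judged:
By the outcome, as a careful person would: the job done as asked, in the order asked, and still so for the second after the job is handed in, with the robot touching nothing.
It also fails if it takes over 61 s, if anything falls off the work surface, if the arm or the gripper's body presses on something with over 40 N, if the wrist force passes 120 N, or if a joint passes its speed limit or range.

## Working session

There is one attempt and no reset: what is moved stays moved. The work goes in short steps, each a Python script; the robot and the scene stay as the last script left them, time stands still between calls to the robot, and variables do not carry over. Pictures are saved under pics/ and viewed, and the job is handed in when it is done.

```bash
ls; mkdir -p pics
python3 - <<'E'
from workcell import r
import cv2
s=r.get_state();print(s)
for n in("scene","side","wrist"):
    im=r.get_image(n);cv2.imwrite(f"pics/{n}0.png",im[:,:,::-1]);print(n,r.calibration(n))
E
```

```text
pics
{'time_s': 0.0, 'q': array([-1.19200519e+00,  3.20344264e-01,  1.56566513e+00, -1.27518751e-05,
        1.25740688e+00, -2.00050520e-02]), 'qd': array([ 0.00206304,  0.00016426, -0.00109413,  0.00134263,  0.00058092,
       -0.00079884]), 'joint_torque': array([-1.84327262e-03, -4.12468743e+01, -2.31974906e+01,  7.23234541e-02,
        4.54866921e-02, -1.40999095e-04]), 'eef_pos': array([ 0.22308675, -0.52941594,  0.21309561]), 'orientation': array([ 9.80185183e-01,  1.98081236e-01, -1.68663352e-04, -8.96098946e-04]), 'force': array([ 0.24554883,  0.25048293, -0.32044965]), 'ft_torque': array([ 0.00635947, -0.01051283, -0.01321864]), 'finger_gap': 0.09116284323449549}
scene {'fx': 479.80229509385464, 'fy': 479.80229509385464, 'cx': 261.71823710726085, 'cy': 192.26859127405294, 'rvec': array([ 0.85346204, -2.18493774,  1.38143554]), 'tvec': array([0.43855272, 0.24404833, 0.97842072])}
side {'fx': 422.93282314598184, 'fy': 422.93282314598184, 'cx': 256.0911118714859, 'cy': 191.80055478514103, 'rvec': array([-0.01220866,  2.78541695, -1.4061245 ]), 'tvec': array([0.51413957, 0.07931588, 1.1730043 ])}
wrist {'fx': 297.3186396354542, 'fy': 297.3186396354542, 'cx': 249.79290186960796, 'cy': 190.56304536490933, 'tool_from_camera': array([[-9.22082850e-04, -9.68413393e-01, -2.49348453e-01,
         6.96967731e-02],
       [ 9.99999421e-01, -1.03135304e-03,  3.07576728e-04,
         5.86218887e-05],
       [-5.55027707e-04, -2.49348025e-01,  9.68413783e-01,
        -1.71050101e-01],
       [ 0.00000000e+00,  0.00000000e+00,  0.00000000e+00,
         1.00000000e+00]])}
```

View pics/scene0.png

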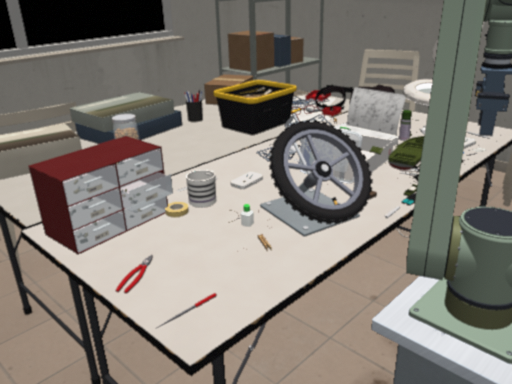

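View pics/side0.png

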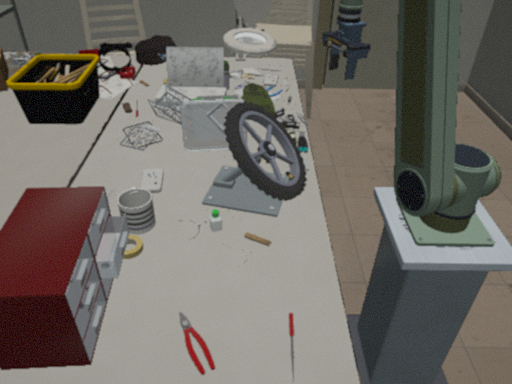

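View pics/wrist0.png

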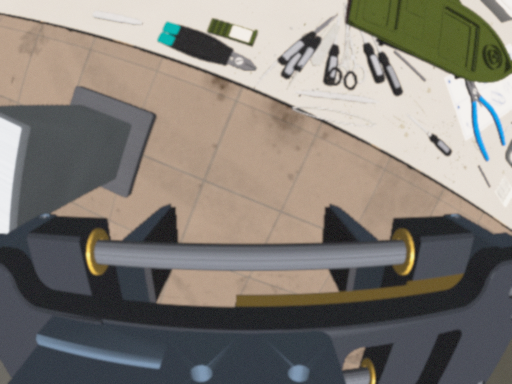

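The scene picture shows the wheel at about (322,170) with its foot at (310,205). The side picture shows it at about (268,150). I'll enlarge both.

Run:
```python
import cv2
a=cv2.imread("pics/scene0.png")[105:240,245:395];b=cv2.imread("pics/side0.png")[80:225,190:330]
cv2.imwrite("pics/scene0z.png",cv2.resize(a,None,fx=5,fy=4.4,interpolation=2)) if 0 else cv2.imwrite("pics/scene0z.png",cv2.resize(a,None,fx=4.4,fy=4.4,interpolation=cv2.INTER_CUBIC))
cv2.imwrite("pics/side0z.png",cv2.resize(b,None,fx=4,fy=4,interpolation=cv2.INTER_CUBIC))
```

```text
(no output)
```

View pics/scene0z.png

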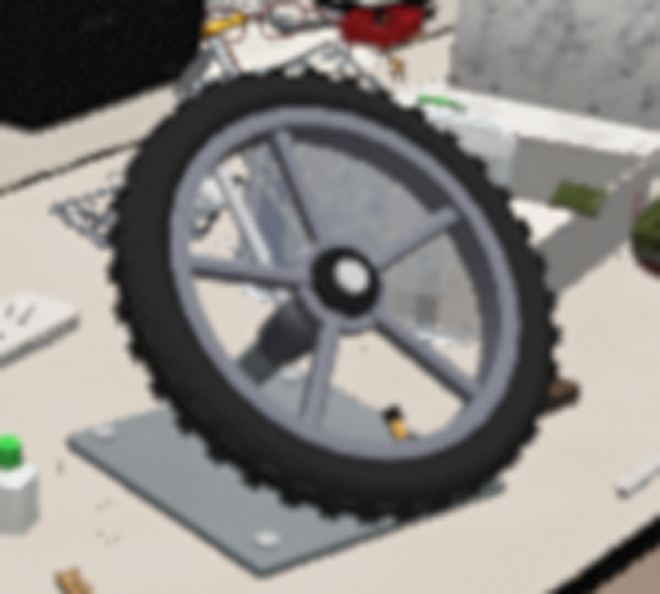

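View pics/side0z.png

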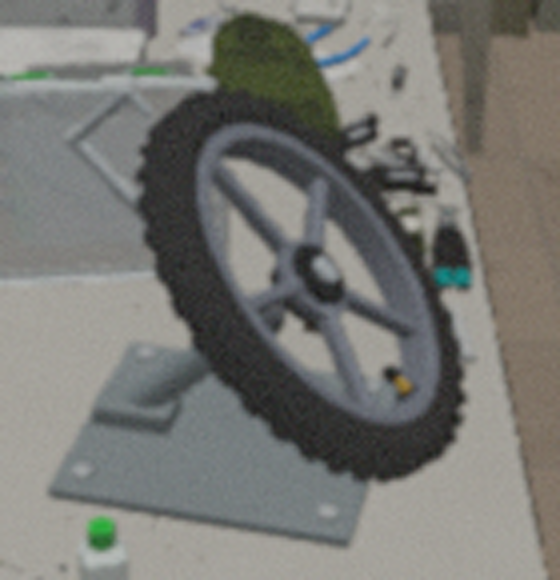

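```bash
cat > h.py <<'E'
import numpy as np,cv2
from workcell import r
def ray(n,p):
    c=r.calibration(n);R,_=cv2.Rodrigues(c["rvec"]);t=c["tvec"]
    d=R.T@np.array([(p[0]-c["cx"])/c["fx"],(p[1]-c["cy"])/c["fy"],1]);return -R.T@t,d/np.linalg.norm(d)
def onplane(n,p,z=None,pt=None,nm=(0,0,1)):
    o,d=ray(n,p); nm=np.array(nm,float); pt=np.array([0,0,z]) if pt is None else np.array(pt)
    return o+d*((pt-o)@nm)/(d@nm)
def tri(a,b):
    (o1,d1),(o2,d2)=ray("scene",a),ray("side",b)
    s=np.linalg.lstsq(np.c_[d1,-d2],o2-o1,rcond=None)[0]
    p,q=o1+s[0]*d1,o2+s[1]*d2;return (p+q)/2,np.linalg.norm(p-q)
def project(n,P):
    c=r.calibration(n);K=np.array([[c["fx"],0,c["cx"]],[0,c["fy"],c["cy"]],[0,0,1]])
    return cv2.projectPoints(np.array(P,float).reshape(-1,1,3),c["rvec"],c["tvec"],K,None)[0].reshape(-1,2)
def sz(x,y):return (x/4.4+245-.39,y/4.4+105-.39)
def dz(x,y):return (x/4+190-.375,y/4+80-.375)
E
python3 - <<'E'
from h import *
np.set_printoptions(precision=4,suppress=True)
print("nut",tri(sz(350,275),dz(324,270)))
print("valve",tri(sz(402,425),dz(400,382)))
for p in [(70,440),(262,575),(503,487)]: print("foot scene",onplane("scene",sz(*p),.012))
for p in [(50,492),(350,545),(133,342)]: print("foot side",onplane("side",dz(*p),.012))
E
```

```text
nut (array([ 0.4775, -0.1142,  0.158 ]), np.float64(0.0012571430812323523))
valve (array([ 0.421 , -0.094 ,  0.0808]), np.float64(0.002959333421080444))
foot scene [ 0.6569 -0.0503  0.012 ]
foot scene [0.4464 0.0055 0.012 ]
foot scene [ 0.4015 -0.1825  0.012 ]
foot side [ 0.6668 -0.0472  0.012 ]
foot side [0.4572 0.0061 0.012 ]
foot side [ 0.6201 -0.2436  0.012 ]
```

```bash
cat >> h.py <<'E'
from scipy.spatial.transform import Rotation as Ro
YAW=np.deg2rad(-14.5); HUB=np.array([.489,-.117,.150])
def frame(yaw=None):
    y=YAW if yaw is None else yaw
    c,s=np.cos(y),np.sin(y);k=np.sqrt(.5)
    return np.array([-k*c,-k*s,k]),np.array([k*c,k*s,k]),np.array([-s,c,0])  # a,u,l
def rad(phi):
    a,u,l=frame();p=np.deg2rad(phi);return np.cos(p)*u+np.sin(p)*l
def pose(phi,rho,depth,ori=None,sgn=1):
    """depth>0: TCP behind the wheel plane"""
    a,u,l=frame();x=sgn*rad(phi if ori is None else ori);z=-a
    return HUB+rho*rad(phi)-depth*a, Ro.from_matrix(np.c_[x,np.cross(z,x),z]).as_quat()
E
python3 - <<'E'
from h import *
np.set_printoptions(precision=2,suppress=True)
print("foot pts check", [project(n,[HUB+.017*frame()[0],HUB,HUB+.15*frame()[1],HUB-.15*frame()[1],HUB+.15*frame()[2],HUB-.15*frame()[2]]).round(1).tolist() for n in("scene","side")])
for sgn in(1,-1):
  for phi in range(60,-121,-30):
    for d in(.015,-.06,-.15):
      print(sgn,phi,d,r.ik(*pose(phi,.068,d,sgn=sgn)))
E
```

```text
foot pts check [[[324.1, 166.0], [321.1, 168.7], [298.5, 121.7], [345.2, 218.5], [274.9, 181.5], [362.6, 157.4]], [[270.8, 145.7], [266.3, 148.8], [229.1, 108.6], [300.9, 186.2], [252.5, 178.4], [277.6, 124.6]]]
1 60 0.015 None
1 60 -0.06 [-0.03 -0.1   2.33 -0.86  0.21  1.53]
1 60 -0.15 [ 0.04 -0.31  2.28 -0.49  0.45  1.19]
1 30 0.015 None
1 30 -0.06 [-0.13 -0.1   2.28 -0.43  0.2   1.55]
1 30 -0.15 [-0.1  -0.3   2.23 -0.26  0.45  1.39]
1 0 0.015 None
1 0 -0.06 [-0.26 -0.11  2.26  0.03  0.2   1.53]
1 0 -0.15 [-0.26 -0.3   2.22  0.02  0.44  1.55]
1 -30 0.015 [-0.37  0.07  2.29  1.51  0.08  0.5 ]
1 -30 -0.06 [-0.39 -0.11  2.28  0.48  0.21  1.53]
1 -30 -0.15 [-0.43 -0.31  2.24  0.29  0.45  1.7 ]
1 -60 0.015 [-0.46  0.08  2.34  1.92  0.15  0.55]
1 -60 -0.06 [-0.5  -0.11  2.34  0.89  0.22  1.57]
1 -60 -0.15 [-0.58 -0.32  2.29  0.52  0.47  1.91]
1 -90 0.015 [-0.5   0.1   2.42  2.24  0.23  0.71]
1 -90 -0.06 [-0.56 -0.1   2.41  1.26  0.23  1.67]
1 -90 -0.15 [-0.67 -0.33  2.36  0.69  0.47  2.2 ]
1 -120 0.015 [-0.49  0.12  2.5   2.55  0.3   0.93]
1 -120 -0.06 [-0.55 -0.1   2.5   1.65  0.21  1.8
[... 250 characters left out ...]
[-0.1  -0.3   2.23 -0.26  0.45 -1.75]
-1 0 0.015 None
-1 0 -0.06 [-0.26 -0.11  2.26  0.03  0.2  -1.61]
-1 0 -0.15 [-0.26 -0.3   2.22  0.02  0.44 -1.6 ]
-1 -30 0.015 None
-1 -30 -0.06 [-0.39 -0.11  2.28  0.48  0.21 -1.62]
-1 -30 -0.15 [-0.43 -0.31  2.24  0.29  0.45 -1.44]
-1 -60 0.015 None
-1 -60 -0.06 [-0.5  -0.11  2.34  0.89  0.22 -1.57]
-1 -60 -0.15 [-0.58 -0.32  2.29  0.52  0.47 -1.23]
-1 -90 0.015 [-0.5   0.1   2.42  2.24  0.23 -2.44]
-1 -90 -0.06 [-0.56 -0.1   2.41  1.26  0.23 -1.47]
-1 -90 -0.15 [-0.67 -0.33  2.36  0.69  0.47 -0.94]
-1 -120 0.015 [-0.49  0.12  2.5   2.55  0.3  -2.21]
-1 -120 -0.06 [-0.55 -0.1   2.5   1.65  0.21 -1.34]
-1 -120 -0.15 [-0.69 -0.36  2.44  0.77  0.44 -0.51]
```

```bash
cat >> h.py <<'E'
TILT=22
def pose(phi,rho,depth,ori=None,sgn=1,tilt=None):
    a,u,l=frame();t=np.deg2rad(TILT if tilt is None else tilt)
    z=-a*np.cos(t)-u*np.sin(t); x=sgn*rad(phi if ori is None else ori)
    x=x-z*(x@z);x/=np.linalg.norm(x)
    return HUB+rho*rad(phi)-depth*a, Ro.from_matrix(np.c_[x,np.cross(z,x),z]).as_quat()
E
python3 - <<'E'
from h import *
np.set_printoptions(precision=2,suppress=True)
for tilt in(20,30):
 for sgn in(1,-1):
  for phi in range(120,-121,-30):
    print(tilt,sgn,phi,*[r.ik(*pose(phi,.068,d,sgn=sgn,tilt=tilt)) for d in(.012,-.08)])
E
```

```text
20 1 120 [-0.09  0.11  2.22 -0.18  0.38 -0.18] [-0.05 -0.09  2.22 -0.15  0.59 -0.19]
20 1 90 [-0.08  0.12  2.14 -0.17  0.46  0.31] [-0.04 -0.07  2.13 -0.15  0.65  0.31]
20 1 60 [-0.11  0.12  2.06 -0.12  0.54  0.73] [-0.08 -0.06  2.06 -0.11  0.71  0.73]
20 1 30 [-0.18  0.12  2.   -0.06  0.58  1.14] [-0.16 -0.05  2.   -0.06  0.75  1.14]
20 1 0 [-0.26  0.12  1.98  0.    0.6   1.56] [-0.26 -0.05  1.98  0.    0.77  1.56]
20 1 -30 [-0.34  0.12  2.01  0.07  0.58  1.99] [-0.36 -0.05  2.01  0.06  0.76  1.98]
20 1 -60 [-0.41  0.12  2.06  0.13  0.54  2.39] [-0.44 -0.06  2.06  0.12  0.72  2.39]
20 1 -90 None None
20 1 -120 None None
20 -1 120 None None
20 -1 90 None None
20 -1 60 [-0.11  0.12  2.06 -0.12  0.54 -2.41] [-0.08 -0.06  2.06 -0.11  0.71 -2.41]
20 -1 30 [-0.18  0.12  2.   -0.06  0.58 -2.  ] [-0.16 -0.05  2.   -0.06  0.75 -2.  ]
20 -1 0 [-0.26  0.12  1.98  0.    0.6  -1.58] [-0.26 -0.05  1.98  0.    0.77 -1.58]
20 -1 -30 [-0.34  0.12  2.01  0.07  0.58 -1.16] [-0.36 -0.05  2.01  0.06  0.76 -1.16]
20 -1 -60 [-0.41  0.12  2.06  0.13  0.54 -0.75] [-0.44 -0.06  2.06  0.12  0.72 -0.75]
20 -1 
[... 733 characters left out ...]
1.93  0.05  0.94  2.49]
30 1 -90 None None
30 1 -120 None None
30 -1 120 None None
30 -1 90 None None
30 -1 60 [-0.13  0.18  1.92 -0.05  0.78 -2.52] [-0.11  0.02  1.93 -0.05  0.93 -2.51]
30 -1 30 [-0.19  0.19  1.86 -0.02  0.83 -2.08] [-0.17  0.03  1.87 -0.02  0.98 -2.07]
30 -1 0 [-0.26  0.19  1.84  0.    0.85 -1.58] [-0.26  0.03  1.85  0.    0.99 -1.58]
30 -1 -30 [-0.33  0.18  1.87  0.03  0.83 -1.08] [-0.34  0.03  1.88  0.03  0.98 -1.09]
30 -1 -60 [-0.39  0.18  1.93  0.05  0.78 -0.63] [-0.41  0.01  1.93  0.05  0.94 -0.65]
30 -1 -90 [-0.42  0.17  2.01  0.07  0.71 -0.21] [-0.45 -0.    2.02  0.07  0.87 -0.23]
30 -1 -120 [-0.41  0.16  2.09  0.07  0.63  0.26] [-0.43 -0.02  2.1   0.06  0.81  0.24]
```

```bash
cat >> h.py <<'E'
TILT=20
def wray(p,st):
    c=r.calibration("wrist");T=c["tool_from_camera"]
    v=np.array([p[0]-c["cx"],p[1]-c["cy"]])/c["fx"];th=np.linalg.norm(v)
    d=np.array([*(np.sin(th)*v/max(th,1e-9)),np.cos(th)])
    R=Ro.from_quat(st["orientation"]).as_matrix()
    return R@T[:3,3]+st["eef_pos"],R@T[:3,:3]@d
def wproj(P,st):
    c=r.calibration("wrist");T=np.linalg.inv(c["tool_from_camera"]);R=Ro.from_quat(st["orientation"]).as_matrix()
    q=(np.atleast_2d(P)-st["eef_pos"])@R@T[:3,:3].T+T[:3,3]
    th=np.arctan2(np.hypot(q[:,0],q[:,1]),q[:,2]);n=np.hypot(q[:,0],q[:,1])[:,None]
    return q[:,:2]/n*th[:,None]*c["fx"]+[c["cx"],c["cy"]]
def wplane(p,st,off=0.):
    """pixel -> (radius, angle deg) in wheel plane shifted off to the front"""
    a,u,l=frame();o,d=wray(p,st);X=o+d*((HUB+off*a-o)@a)/(d@a)-HUB
    return np.linalg.norm(X-a*(X@a)),np.rad2deg(np.arctan2(X@l,X@u)),X
E
python3 - <<'E'
from h import *
import json
np.set_printoptions(precision=3,suppress=True)
p,q=pose(0,0.0,-.13,ori=0,sgn=-1);print(p,r.ik(p,q))
r.grasp();print(r.get_state()["time_s"])
r.move_pose(p,q)
s=r.get_state();print(s["time_s"],s["eef_pos"],s["force"],s["finger_gap"])
im=r.get_image("wrist");cv2.imwrite("pics/w1.png",im[:,:,::-1])
json.dump({k:s[k].tolist() for k in("eef_pos","orientation")},open("w1.json","w"))
E
```

```text
[ 0.4   -0.094  0.242] [-0.262 -0.187  2.132  0.005  0.761 -1.583]
1.5167
3.2333 [ 0.4   -0.094  0.242] [ 1.044 -0.483 -0.257] 0.00030526943622940486
```

View pics/w1.png

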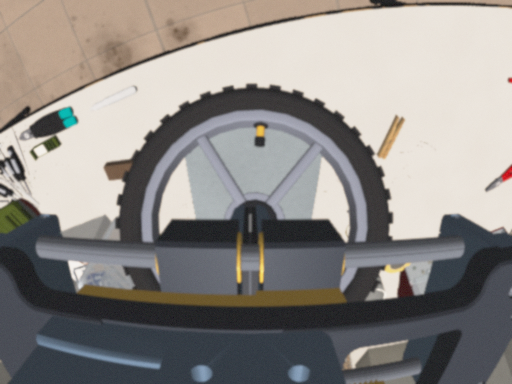

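The wrist picture shows the wheel with its bottom at image-top. The valve is at (261,131), and spokes run at (222,170) and (297,172). The hub nut is partly hidden at (252,215) by the shut fingers. I'll overlay my hub and yaw estimate.

```bash
cat > ov.py <<'E'
from h import *
import json,sys
def load(n):
    s=json.load(open(n));return {k:np.array(v) for k,v in s.items()}
def overlay(img,st,out,th=None,name="wrist"):
    im=cv2.imread(img);a,u,l=frame();k=2 if name=="wrist" else 1
    P=(lambda X:wproj(X,st)) if name=="wrist" else (lambda X:project(name,X))
    im=cv2.resize(im,None,fx=1.5,fy=1.5,interpolation=cv2.INTER_CUBIC)
    for rr,off,col in((.107,.014,(0,255,0)),(.150,0,(0,0,255)),(.107,-.014,(255,255,0))):
        for ph in range(0,360,3):
            p=P(HUB+rr*rad(ph)+off*a)[0]*1.5+.25
            cv2.circle(im,tuple(int(v) for v in p.round()),1,col,-1)
    p=P(HUB+.017*a)[0]*1.5;cv2.drawMarker(im,tuple(int(v) for v in p),(0,255,255),0,10)
    cv2.imwrite(out,im)
E
python3 - <<'E'
from ov import *
st=load("w1.json")
overlay("pics/w1.png",st,"pics/w1o.png")
overlay("pics/scene0.png",None,"pics/s0o.png",name="scene")
for p in[(261,134),(260,126),(261,131)]:print(wplane(p,st,0)[:2])
im=cv2.imread("pics/w1.png");hsv=cv2.cvtColor(im,cv2.COLOR_BGR2HSV)
m=cv2.inRange(hsv,(15,120,100),(35,255,255))[100:160,200:320];y,x=np.nonzero(m);print(x.mean()+200,y.mean()+100,len(x))
E
```

```text
(np.float64(0.1003584785730669), np.float64(173.4650945762747))
(np.float64(0.10947964753464627), np.float64(174.54698472864445))
(np.float64(0.10380299161437824), np.float64(173.66521230711433))
260.06024096385545 130.49397590361446 83
```

View pics/w1o.png

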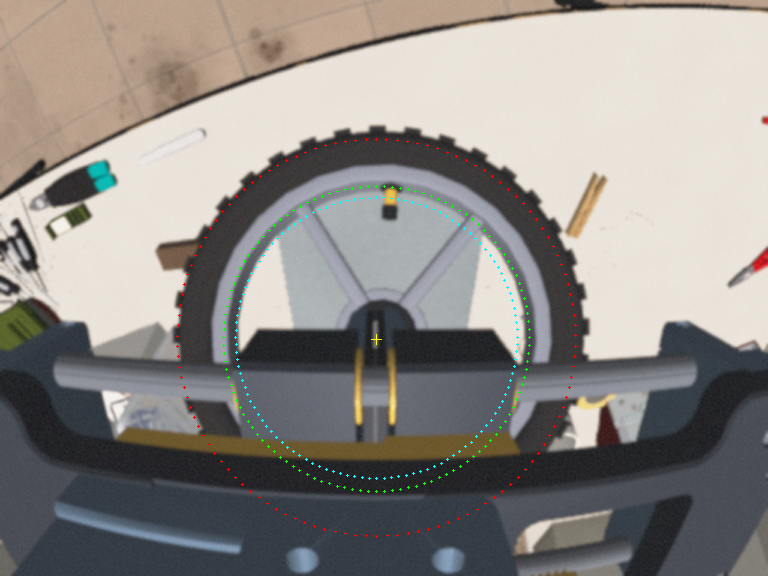

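View pics/s0o.png

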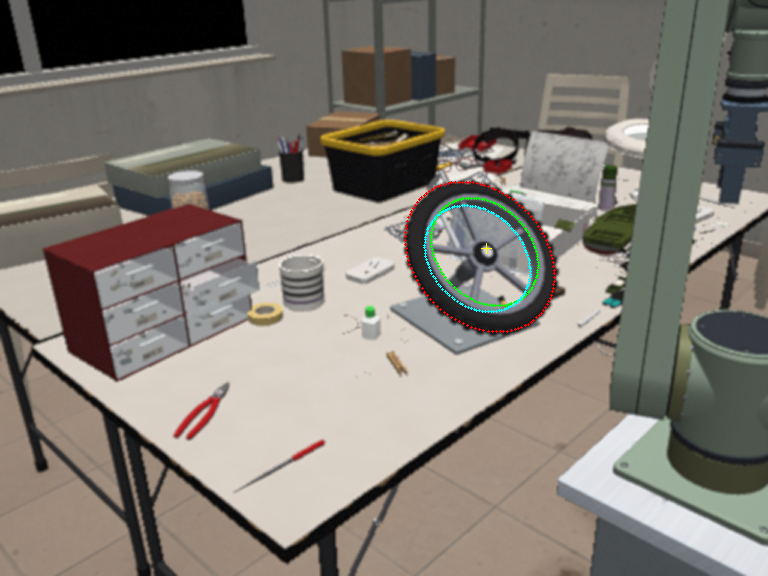

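```bash
cat > look.py <<'E'
from ov import *
def look(name,ph=0,rho=.09,d=-.17,ori=0,move=True):
    if move:
        p,q=pose(ph,rho,d,ori=ori,sgn=-1); r.move_pose(p,q)
    s=r.get_state();im=r.get_image("wrist");cv2.imwrite(f"pics/{name}.png",im[:,:,::-1])
    json.dump({k:s[k].tolist() for k in("eef_pos","orientation")},open(name+".json","w"))
    print(s["time_s"],s["force"].round(1));return load(name+".json")
E
python3 - <<'E'
from look import *
print(r.ik(*pose(0,.09,-.17,ori=0,sgn=-1)))
st=look("w2");overlay("pics/w2.png",st,"pics/w2o.png")
E
```

```text
[-0.26075528 -0.17815654  1.89268961  0.00388167  0.99074203 -1.57988653]
3.7583 [ 0.3 -0.8 -0.1]
```

View pics/w2o.png

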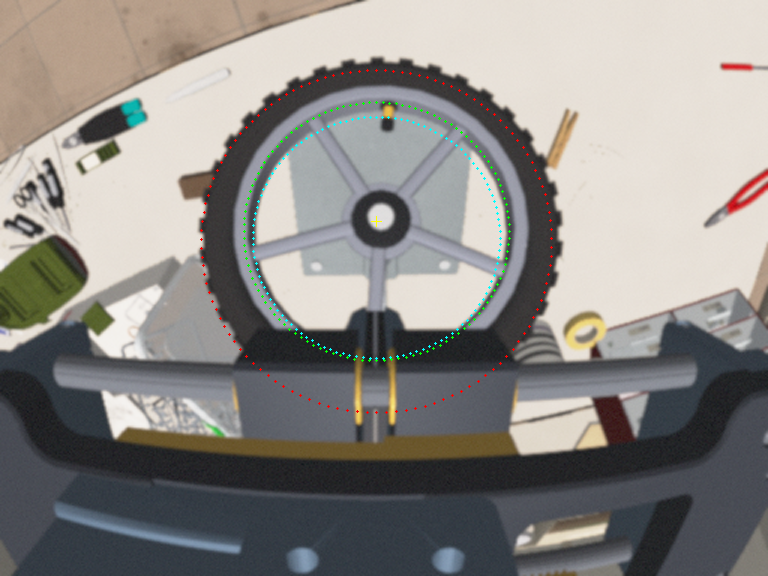

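Run:
```python
from ov import *
np.set_printoptions(precision=4,suppress=True)
st=load("w2.json")
def wz(p,z):
    o,d=wray(p,st);return o+d*(z-o[2])/d[2]
im=cv2.imread("pics/w2.png")
# nut white blob
g=cv2.cvtColor(im,cv2.COLOR_BGR2GRAY)[130:158,240:268];m=(g>140).astype(np.uint8)
n,lab,stt,cen=cv2.connectedComponentsWithStats(m);
i=1+np.argmax(stt[1:,4]);c=cen[i]+[240,130];print("nut px",c,stt[i])
print("wrist nut z.162",wz(c,.162))
print("scene",onplane("scene",sz(350,275),.162),"side",onplane("side",dz(324,270),.162))
w=lambda x,y:((x-.25)/1.5,(y-.25)/1.5)
b1,b2=wz(w(317,267),.013),wz(w(445,265),.013);print(b1,b2,np.rad2deg(np.arctan2(-(b2-b1)[0],(b2-b1)[1])))
e1,e2=wz(w(305,275),.012),wz(w(457,273),.012);print(e1,e2,np.linalg.norm(e1-e2))
cv2.imwrite("pics/w2z.png",cv2.resize(im[20:240,120:390],None,fx=2.9,fy=2.7,interpolation=cv2.INTER_CUBIC))
```

```text
nut px [253.521  144.0126] [  5   6  18  17 238]
wrist nut z.162 [ 0.4737 -0.1097  0.162 ]
scene [ 0.4723 -0.1076  0.162 ] side [ 0.478  -0.1062  0.162 ]
[ 0.61   -0.2252  0.013 ] [ 0.6474 -0.0684  0.013 ] -13.433186751695684
[ 0.6188 -0.2449  0.012 ] [ 0.6647 -0.0553  0.012 ] 0.19512102995988312
```

View pics/w2z.png

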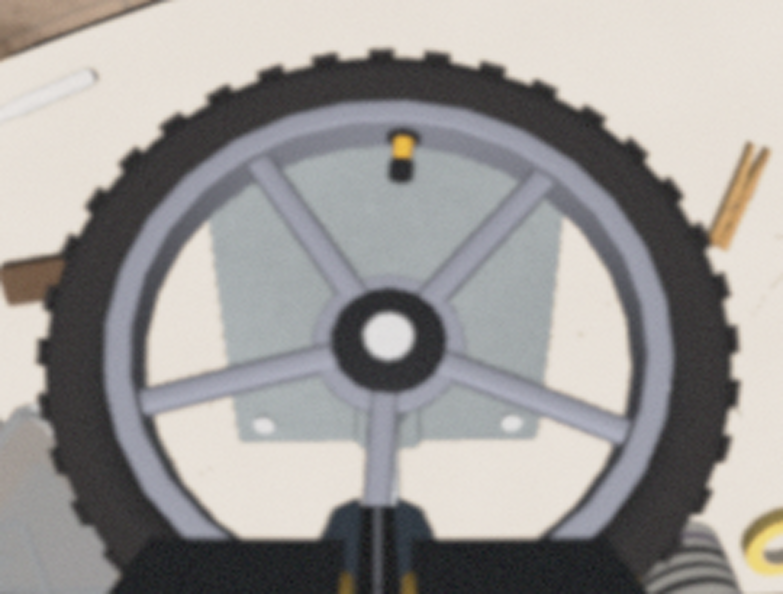

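```bash
cat >> h.py <<'E'
YAW=np.deg2rad(-13.9); HUB=np.array([.4857,-.1114,.150])
E
cat > meas.py <<'E'
from ov import *
def valve(name,lo,hi):
    """brass blob angle within pixel box"""
    st=load(name+".json");im=cv2.imread(f"pics/{name}.png");hsv=cv2.cvtColor(im,cv2.COLOR_BGR2HSV)
    m=cv2.inRange(hsv,(12,110,90),(35,255,255));b=np.zeros_like(m);b[lo[1]:hi[1],lo[0]:hi[0]]=1;m*=b
    y,x=np.nonzero(m);p=(x.mean(),y.mean());print("valve px",p,len(x));return wplane(p,st,0)[:2]
def polar(name,out):
    st=load(name+".json");im=cv2.imread(f"pics/{name}.png");a=frame()[0]
    ph=np.arange(-180,180,.5);rr=np.arange(.03,.125,.0005)
    P=np.array([[HUB+q*rad(f)+.007*a for f in ph] for q in rr]).reshape(-1,3)
    uv=wproj(P,st).reshape(len(rr),len(ph),2).astype(np.float32)
    o=cv2.remap(im,uv,None,cv2.INTER_LINEAR);o=cv2.resize(o,(720,570));cv2.imwrite(out,o)
E
python3 - <<'E'
from meas import *
print(valve("w2",(230,50),(290,110)))
polar("w2","pics/w2p.png")
E
```

```text
valve px (np.float64(258.51724137931035), np.float64(73.74137931034483)) 58
(np.float64(0.10094537150159048), np.float64(176.28243502964082))
```

View pics/w2p.png

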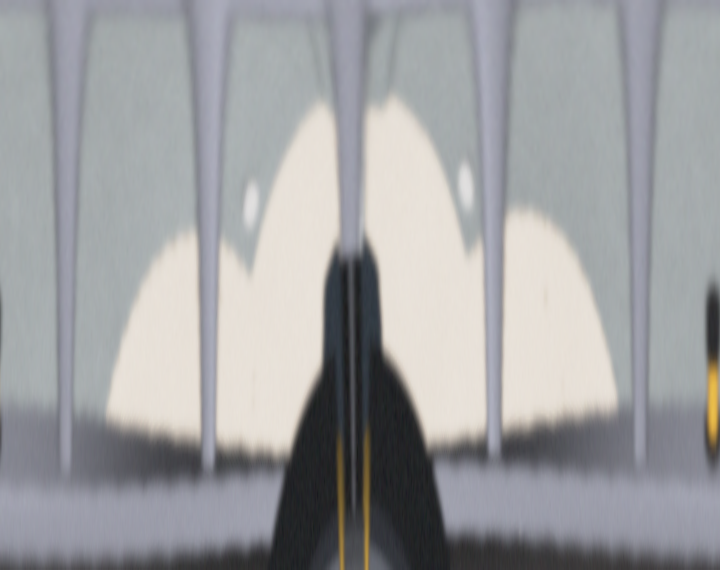

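```bash
cat > push.py <<'E'
from look import *
RHO=.066;DEP=.012
def fp(phi,back=0.):
    p,q=pose(phi,RHO,DEP,sgn=-1);z=Ro.from_quat(q).as_matrix()[:,2];return p-z*back,q
def arc(f0,f1,speed,step=12):
    n=max(1,int(np.ceil(abs(f1-f0)/step)))
    for f in np.linspace(f0,f1,n+1)[1:]:
        p,q=fp(f);r.move_linear(p,speed=speed,rotation=q)
def enter(phi):
    p,q=fp(phi,.10);r.move_pose(p,q);p,q=fp(phi);r.move_linear(p,speed=.12);rep("in")
def leave(phi,back=4):
    arc(phi,phi+back,.04);p,q=fp(phi+back,.10);r.move_linear(p,speed=.15);rep("out")
def rep(t):
    s=r.get_state();print(t,round(s["time_s"],2),"F",s["force"].round(1),"pos",s["eef_pos"].round(4))
E
python3 - <<'E'
from push import *
for f in(44,31,13,-47,-90): 
    for b in(0,.1): assert r.ik(*fp(f,b)) is not None,(f,b)
enter(31)
look("w3",move=False)
E
```

```text
in 5.3 F [-0.2 -0.1 -0.2] pos [ 0.5412 -0.0902  0.1825]
5.3 [-0.2 -0.1 -0.2]
```

View pics/w3.png

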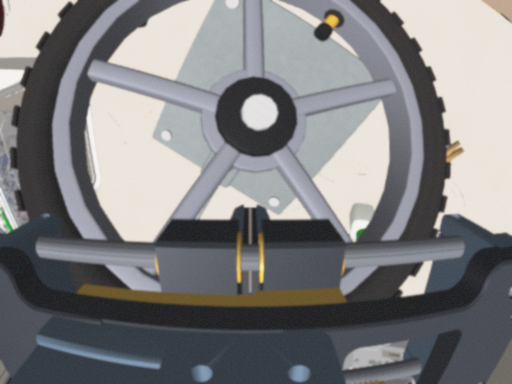

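The fingertips at (250,212) sit midway between the two spokes with no force reading, so I'll make push 1.

```bash
python3 - <<'E'
from push import *
arc(31,8,.05);rep("contact?")
arc(8,-28,.045);rep("mid");arc(-28,-46,.04);rep("end")
leave(-46)
look("w4")
E
python3 - <<'E'
import sys;sys.path.insert(0,'.')
from meas import *
polar("w4","pics/w4p.png")
E
```

```text
contact? 6.18 F [ 0.5  0.1 -0.3] pos [ 0.5408 -0.1154  0.1876]
mid 7.56 F [0.8 0.3 1.5] pos [ 0.5266 -0.1534  0.1829]
end 8.38 F [ 0.8 -0.4  1.1] pos [ 0.5139 -0.1672  0.1738]
out 9.46 F [-0.2  0.1  0.1] pos [ 0.4755 -0.1543  0.2659]
10.0917 [ 0.5 -0.2  0.2]
```

View pics/w4.png

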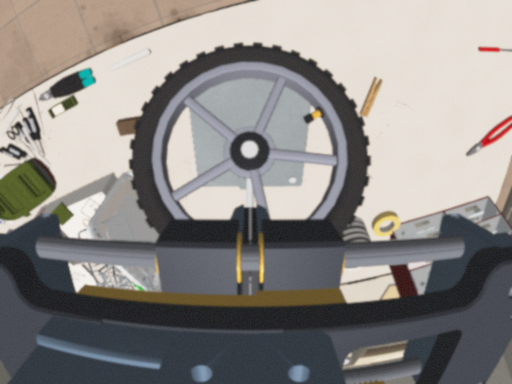

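View pics/w4p.png

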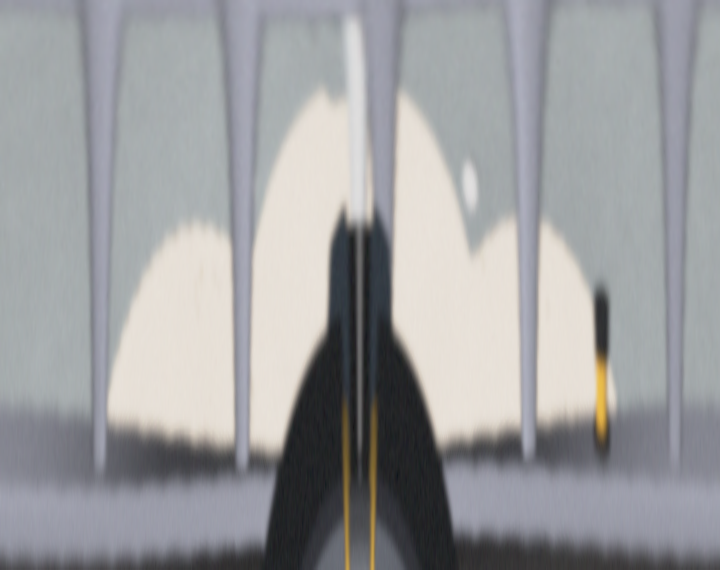

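Run:
```python
from push import *
# predicted apparent polar angle of rod (60mm behind plane, phi=0)
from meas import *
st=load("w4.json");a,u,l=frame()
for rr in(0.0,.03,.08,.1):
    px=wproj(HUB+rr*u-.06*a,st)[0];print(rr,px,wplane(px,st,.007)[:2])
im=cv2.imread("pics/w4.png");cv2.imwrite("pics/w4z.png",cv2.resize(im[130:235,200:300],None,fx=5,fy=5,interpolation=cv2.INTER_CUBIC))
assert r.ik(*fp(49)) is not None and r.ik(*fp(49,.1)) is not None
enter(49);arc(49,29,.05);arc(29,-2,.045);rep("mid");arc(-2,-38,.04);rep("end");leave(-38)
look("w5");polar("w5","pics/w5p.png")
```

```text
0.0 [250.18910968 161.78067579] (np.float64(0.013347551652296848), np.float64(0.028206797326950427))
0.03 [250.22892683 182.77213864] (np.float64(0.03848968695585164), np.float64(0.009781624654986576))
0.08 [250.29325414 218.50109815] (np.float64(0.08039324726367005), np.float64(0.004683125539693662))
0.1 [250.31789008 232.8649568 ] (np.float64(0.09715467145741252), np.float64(0.0038751782461748743))
in 11.83 F [0.4 0.8 1.2] pos [ 0.5359 -0.0726  0.173 ]
mid 13.85 F [ 0.9  1.2 -0.1] pos [ 0.5388 -0.1269  0.1883]
end 15.32 F [ 0.9 -0.2  1.1] pos [ 0.5199 -0.1616  0.1783]
out 16.41 F [-0.8  0.4 -0.1] pos [ 0.4812 -0.1483  0.2699]
16.95 [-0.1  0.6 -0.9]
```

View pics/w4z.png

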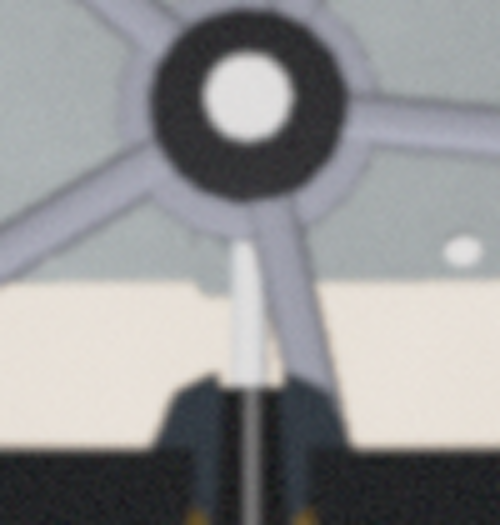

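View pics/w5.png

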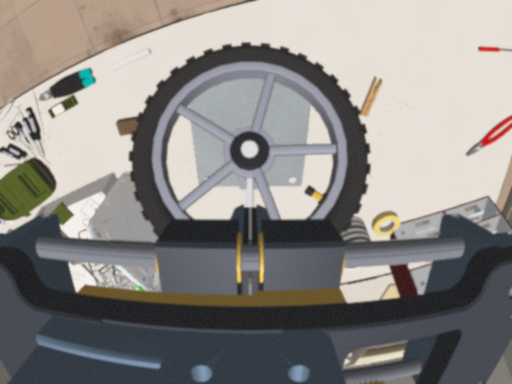

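View pics/w5p.png

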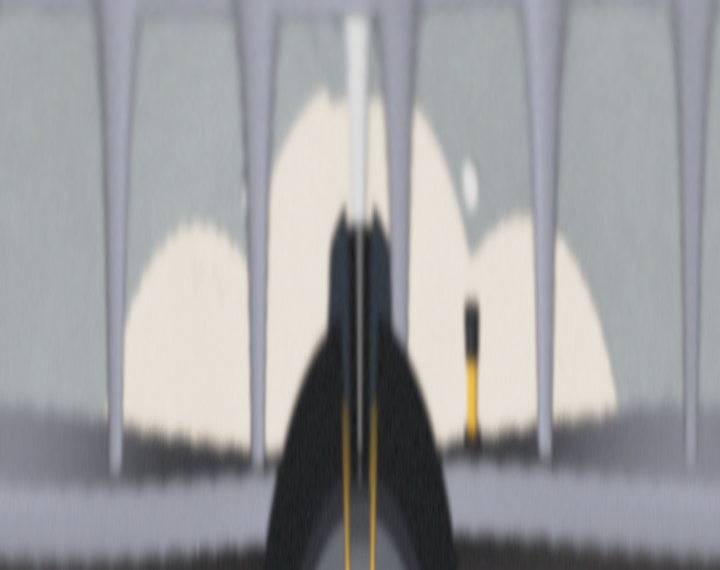

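Run:
```python
from push import *
from meas import *
for f in range(-15,-102,-10): assert r.ik(*fp(f)) is not None
enter(-16);arc(-16,-36,.05);arc(-36,-72,.045);rep("mid");arc(-72,-87,.035);rep("end")
look("w6",move=False);polar("w6","pics/w6p.png")
```

```text
in 18.43 F [-0.3 -0.6  0.1] pos [ 0.5334 -0.1419  0.1874]
mid 20.57 F [-0.1  0.1  0.9] pos [ 0.4928 -0.1777  0.1558]
end 21.38 F [ 0.6 -1.2  0.6] pos [ 0.4803 -0.1779  0.1438]
21.375 [ 0.6 -1.2  0.6]
```

View pics/w6.png

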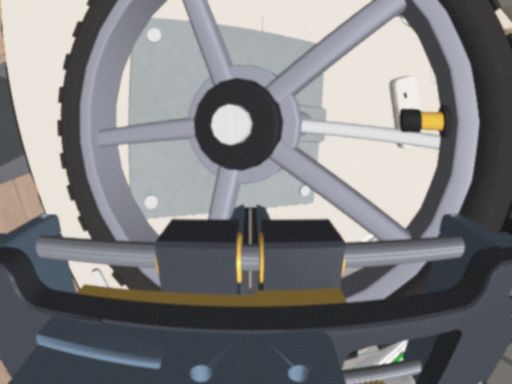

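View pics/w6p.png

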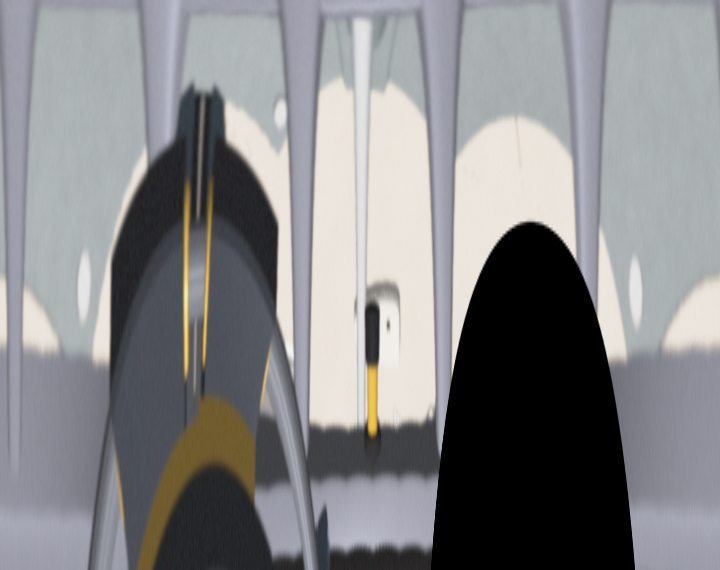

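Run:
```python
from push import *
from meas import *
arc(-87,-92,.02,step=3);rep("end");r.dwell(.2)
leave(-92)
look("w7",ph=60,rho=.10,d=-.17,ori=-60);polar("w7","pics/w7p.png")
overlay("pics/w7.png",load("w7.json"),"pics/w7o.png")
print(valve("w7",(0,0),(512,210)))
```

```text
end 22.01 F [-0.6 -1.5  2.5] pos [ 0.4765 -0.177   0.1398]
out 23.29 F [-0.3 -0.1 -0.7] pos [ 0.4382 -0.1675  0.2329]
24.0333 [-0.1 -0.5  0.6]
valve px (np.float64(340.45454545454544), np.float64(94.723044397463)) 473
(np.float64(0.2232829869433257), np.float64(81.0672474586694))
```

View pics/w7o.png

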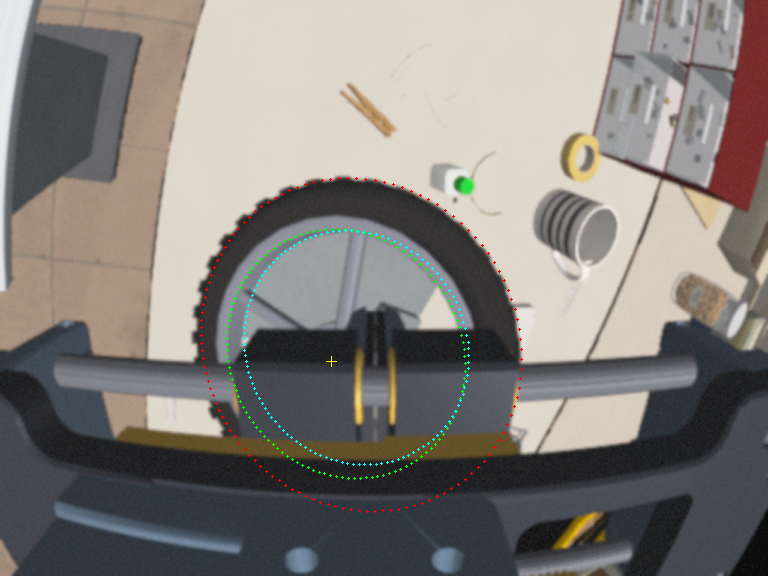

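View pics/w7p.png

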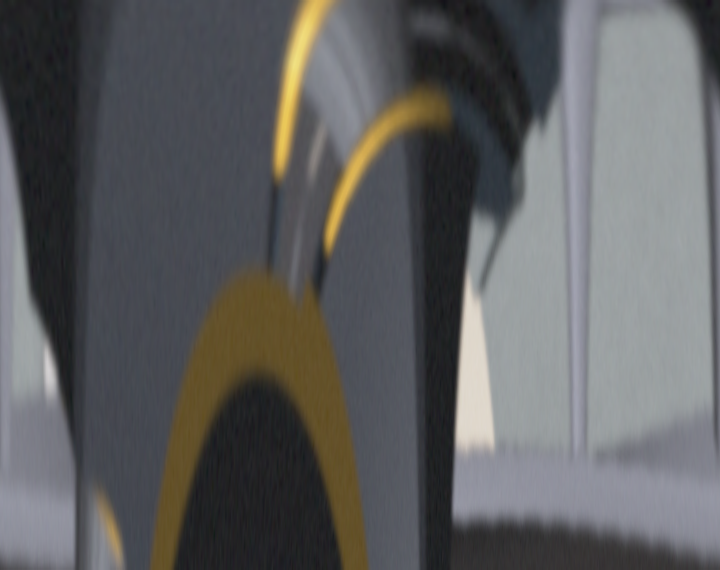

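Run:
```python
from push import *
from meas import *
look("w8",ph=-90,rho=.09,d=-.17,ori=-90);polar("w8","pics/w8p.png")
overlay("pics/w8.png",load("w8.json"),"pics/w8o.png")
```

```text
24.8917 [-0.3  0.2  0.1]
```

View pics/w8o.png

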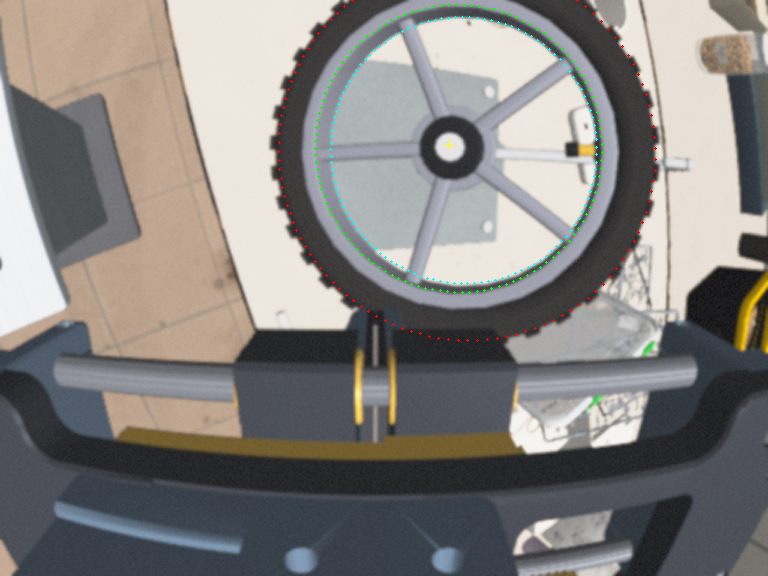

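View pics/w8p.png

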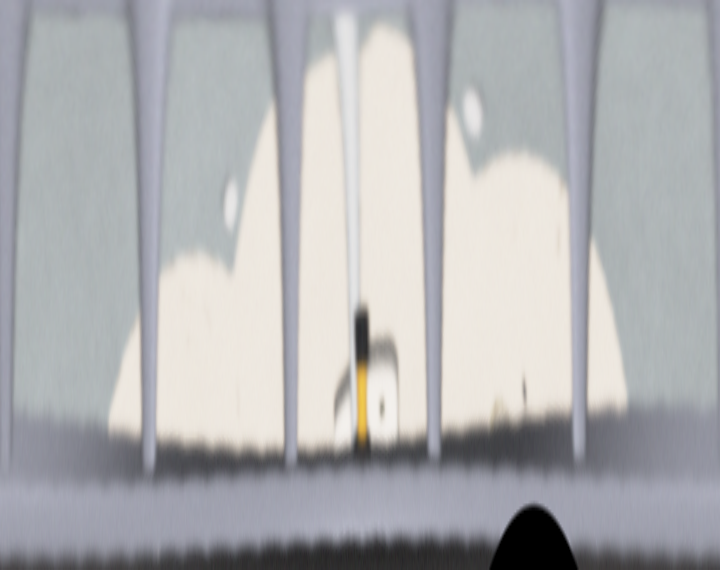

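Run:
```python
from meas import *
st=load("w8.json");a,u,l=frame()
w=lambda x,y:((x-.25)/1.5,(y-.25)/1.5)
for off in(-.06,-.03,0,.018):print(off,wplane(w(676,163.5),st,off)[:2],wplane(w(505,153.5),st,off)[:2],wplane(w(555,156),st,off)[:2])
print("brass",wplane(w(588,150.5),st,0)[:2],"cap",wplane(w(572,149.5),st,0)[:2])
print("nut",wplane(w(450,146.5),st,.017)[2])
im=cv2.imread("pics/w8.png");cv2.imwrite("pics/w8z.png",cv2.resize(im[60:150,320:480],None,fx=5,fy=5,interpolation=cv2.INTER_CUBIC))
```

```text
-0.06 (np.float64(0.1863500567306052), np.float64(0.562425984788278)) (np.float64(0.034323558693306506), np.float64(-2.0404676194304545)) (np.float64(0.07753892853130988), np.float64(-0.8956308176192738))
-0.03 (np.float64(0.17652688742005626), np.float64(0.02805595582471422)) (np.float64(0.036274042854526456), np.float64(-4.316818660675261)) (np.float64(0.0761255879207027), np.float64(-2.0484584850034615))
0 (np.float64(0.16672088171490165), np.float64(-0.5692312235326847)) (np.float64(0.038275899490976165), np.float64(-6.358010163506486)) (np.float64(0.07474422407996614), np.float64(-3.244396803349805))
0.018 (np.float64(0.16084682293473893), np.float64(-0.9625352245507534)) (np.float64(0.039498431369793516), np.float64(-7.482581811617696)) (np.float64(0.07393150199237448), np.float64(-3.9832219372469453))
brass (np.float64(0.09883456021123546), np.float64(0.8069581399404714)) cap (np.float64(0.087017700872372), np.float64(0.8380702231881618))
nut [-0.01171499  0.00173502  0.0122529 ]
```

View pics/w8z.png

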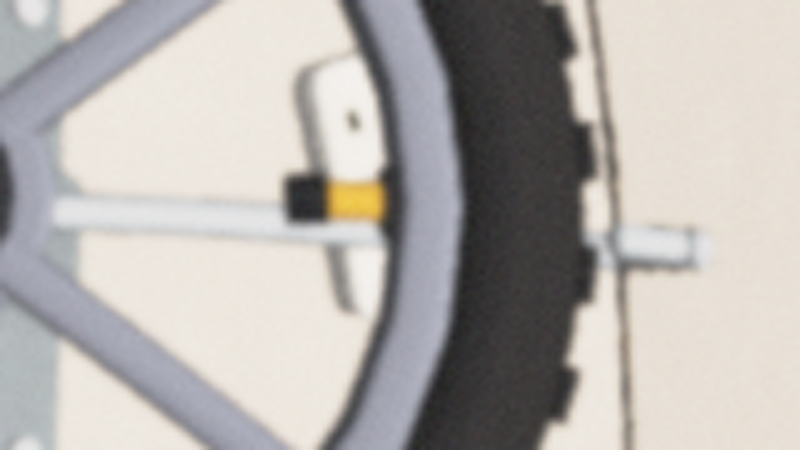

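The valve reads about +0.8 to +2°, while the rod and pointer sit at about -0.4°. I'll add one small slow corrective push of about 1.8°.

Run:
```python
from push import *
from meas import *
enter(-75);arc(-75,-88,.04);arc(-88,-93.8,.015,step=6);rep("end");r.dwell(.3);rep("end2")
leave(-93.8)
look("w9",ph=-90,rho=.09,d=-.17,ori=-90);polar("w9","pics/w9p.png")
im=cv2.imread("pics/w9.png");cv2.imwrite("pics/w9z.png",cv2.resize(im[60:150,320:480],None,fx=5,fy=5,interpolation=cv2.INTER_CUBIC))
```

```text
in 26.43 F [ 0.3 -0.9  0.4] pos [ 0.4904 -0.1785  0.1544]
end 27.68 F [ 2.2 -0.6  3.2] pos [ 0.476  -0.177   0.1393]
end2 27.98 F [ 0.1 -0.9  2.9] pos [ 0.4753 -0.1767  0.1386]
out 29.07 F [ 0.5  0.8 -0.7] pos [ 0.4367 -0.1671  0.2314]
29.5417 [-0.8 -0.2  0.4]
```

View pics/w9z.png

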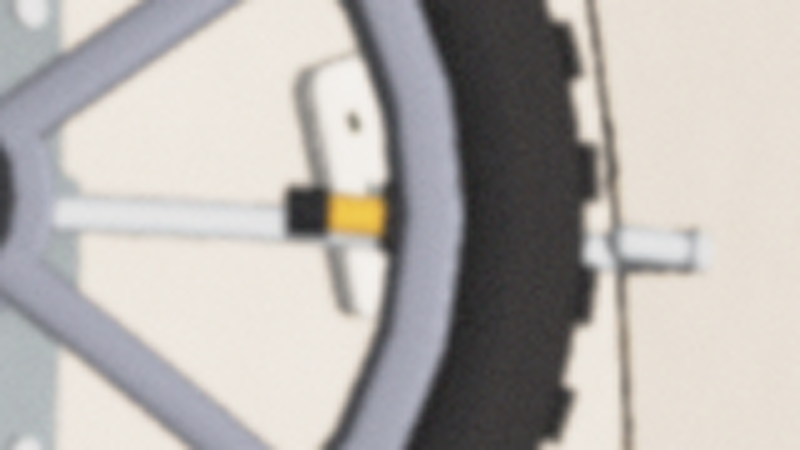

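View pics/w9p.png

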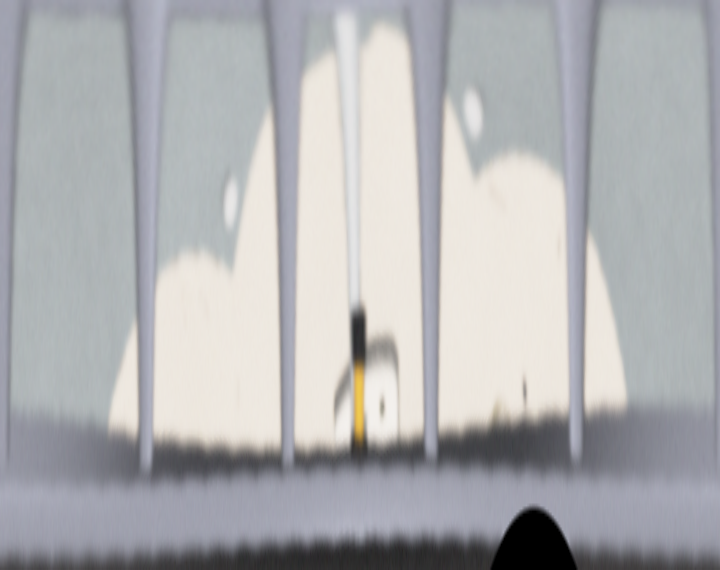

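Run:
```python
from look import *
im=r.get_image("side");cv2.imwrite("pics/side9.png",im[:,:,::-1])
im2=r.get_image("wrist");d=np.abs(cv2.imread("pics/w9.png")[:205,:,::-1].astype(int)-im2[:205]);print("still: mean diff",d.mean(), d.max())
s=r.get_state();print(s["time_s"],np.abs(s["qd"]).max(),s["force"].round(1))
```

```text
still: mean diff 3.284155868902439 87
29.6917 0.005979665830655447 [ 0.5 -0.1 -0.1]
```

View pics/side9.png

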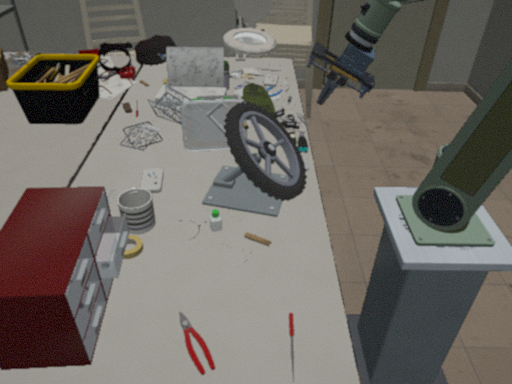

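The side view shows the peg (257,239), bottle (216,219) and file (292,345) where they were at the start. The fingers are clear of the wheel, and the wheel is standing still. I'm handing in.

```bash
python3 -c "
from workcell import r
print(r.sign_off(), r.get_state()['time_s'])"
```

```text
the job is handed in; nothing more can be done
the job is handed in; nothing more can be done
```

The valve now stands under the pointer, and I handed the job in at about 30 s of the 61 s allowed.

- **What I did:** I turned the wheel about 176° clockwise with the shut fingertips on the spokes. It took three main pushes and one correction of about 1.5°. The fingers were lifted out between pushes and never entered the opening that holds the valve.
- **Valve position:** The last wrist picture puts the valve at about -0.5° read directly and about +0.3° from the spoke angles. The pointer rod reads about -0.4°, so these agree to within about 1°.
- **Forces and motion:** Wrist force readings, taken between moves, stayed below about 5 N. The wheel did not visibly move between two pictures 0.1 s apart after the fingers were out.
- **Things around the stand:** The peg, bottle and file are where they started in the side view. The sanding block and pin vice were clear of the work, but I did not check them after the last push.
- **Disagreement:** My first hub position was about 6 to 7 mm off. I corrected it from the wrist camera before the first push.

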